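# Throw off the pawl and lower the ratchet stand

### The arm

A 6-joint arm with a two-finger parallel gripper is mounted at the origin on a cart in front of the work surface, level with it; the furniture and walls round the work are solid. World frame = base frame: x ahead of the robot, y to its left, z up, the work surface at z = 0. Lengths are in m, angles in degrees, forces in N, time in s.
With the tool pointing down it reaches from about 0.35 to 0.85 m from the base axis. Payload 8.1 kg.
Tool frame: the origin (TCP) lies midway between the tips of the shut fingers; the grasp point (between the pads) lies 19 mm behind it (grip_point_offset is the distance from the TCP to the grasp point, in m); z points along the fingers, y is the line along which they close (so a half turn about z gives the same grasp; the last joint's range is limited). The gripper opens to 93 mm and grips with 3 to 60 N. Pads are 15 mm wide; open, the fingers measure 128 mm over their backs; the gripper's body (75 mm by 188 mm) begins 65 mm behind the grasp point.
Start: joints at [-69.523, 7.471, 85.268, -0, 87.261, -4.893], TCP at [0.257, -0.542, 0.219] pointing down, gripper open.
Joint ranges: [-169.43, 169.43], [-51.17, 129.36], [1.28, 143.12], [-76.62, 256.62], [0, 156.53], [-152.29, 152.29]. Speed limits (degrees/s): [136.94, 136.94, 159.86, 180, 180, 180].

### API

Orientations are given as [roll, pitch, yaw] about the fixed x, y, z axes, in that order (R = Rz(yaw) Ry(pitch) Rx(roll)).
In Python, from cell import * gives the robot as it stands. The module is installed in compiled form; this text tells all that it offers.
- The arm moves only by the tool apply_moves, never from a script. Its argument "deltas" is text: rows parted by semicolons, each of 5 numbers parted by spaces: the opening in per cent of the stroke, from 0 (shut) to 100 (fully open), then the shift along the tool's x, y, z in cm, then the turn about the tool's z in rad. A call has 1 to 12 rows; each row shifts and turns the commanded pose from where the row before left it, along the tool's axes as they then stand; what a row does not reach is not made up. A row lasts 1/12 s, in which the tool goes at most 41.7 mm and 7.16 degrees, less where a joint would pass 70% of its speed; a pose out of reach is approached as far as the arm can. A call is refused whole if a number of a shift passes 4.17 or a number of a turn 0.125, either way. A call with a gripper value outside its range is refused whole. The fingers move at their own pace and stop on an object; "newtons" is the grip in N (left out, the last holds). Time passes only in rows, so rows that do not move let the fingers close. It gives the time, the measured TCP pose, the force, the opening and the grip force at its end, in the units of the state.
- state(): the state, without advancing time (a new reading comes with each control period).
- get_image(name): name is "side" or "top"; returns the picture (480x640x3 uint8, red, green, blue); there is no depth.
- camera_info(name): a dict with "K" (3x3 intrinsics, pixels), "k1" (the pictures are not rectified: a ray, as slopes to the right and down, at radius r is drawn at 1 + k1 r^2 times it, then the intrinsics apply), "rvec" (rotation vector, rad) and "tvec" (3), from world to camera coordinates, as OpenCV has them. Camera axes: x right, y down, z forward; pixel columns grow to the right and rows downward; lengths in m; the calibration is good to about 2 mm. A picture is of the moment at which its call begins. camera_info takes no time and is no camera call.
- finish_job(): hands the job in; it is judged then, once.
The state is a dict: "clock": time; "joint_positions": joint angles; "joint_velocities": joint speeds; "tau": joint torques, N m; "eef_pos": TCP position; "tcp_rot": TCP orientation; "force": force on the tool from outside, world axes, zero at the start; "wrist_torque": the same for the moment, N m; "width": finger opening in m; "grasp_force": force on a finger pad.
Only numpy, scipy, OpenCV 4.12 (cv2) and the standard library are available. Lean on these libraries where they do the work, as an engineer would, in place of code of your own. Each camera call takes 0.05 s, during which the arm holds its last target. There are 200 camera calls.

### The job

Work on the control box is finished, so bring it down: with the screwdriver's blade under the trip tab, flick the stand's ratchet pawl up and over until it stays thrown off (keep the gripper itself off the pawl), then press the load gently down until it is fully home. Leave the pawl thrown off and the screwdriver lying flat on the table top, clear of the stand, and do not disturb the other loose things.

Things in the scene. Friction and masses are not known exactly. Their poses are not given: they have to be found in the camera images.
- pawl_pivot (a point): ratchet stand (fixed): grey base 242 x 104 mm, 12 high, two upright cheeks holding a toothed steel column. This point: centre of the pawl's pivot, 78 mm above the table. Its x axis is level and points from pivot to column (column axis 32 mm along +x), base spans x -56 to +186, y -52 to +52 mm; z up. Trip lever on the -y side, load on the +x side.
- trip_tab (a point): centre of the trip tab: dark steel plate, 26 mm along the stand's y, 16 mm along the lever, 5 mm thick, on a lever fixed to the pawl, 46 mm from the pivot axis and 40 mm to -y of the pivot point. Pawl engaged: it points to stand +x, nearly level, open below and above, and beyond the cheek (whose outer face is at y -19 mm); thrown off: it points straight up.
- pawl (a joint): flip-over pawl, rad: 0 to 0.15 engaged in the rack, held there only by its own weight (0.13 kg); rises as the trip tab is lifted. Clear of the teeth above 0.2; past about 0.75 it topples by itself, away from the column, and rests thrown off at 1.7. It falls back in if let go before it topples.
- press_knob_top (a point): top centre of the black mushroom knob, 36 mm across, on the sliding column; rises and falls with it, 238 mm above the table when fully down. Load platform and grey control box (144 x 174 x 61 mm, bolted on) lie to stand +x; box top 21 mm below the knob top, box wall 20 mm from the column axis.
- load_column (a joint): height of the sliding load, m: 0 fully home (platform on its stop), starts 0.05 to 0.085. Stiff slide: it stays where left, and takes 2 to 8 N on the knob to push down. While the pawl is engaged it goes down at most 16 mm, then locks on a tooth (and freeing the pawl then takes up to 7 N at the tab).
- screwdriver_handle (a point): centre of the handle of the only screwdriver, lying on the table: handle 88 mm long, 26 wide, 24 high, centre 12 mm up; bare blade a straight 6 mm rod on the handle's axis, running from 44 to 136 mm from this point. Axes: blade points to this point's -y, z up. Weight 70 g, nearly all in the handle.
- screwdriver_tip (a point): tip of the screwdriver's blade, on the handle's axis, 136 mm from the handle's centre.
- relay: clear relay, 23 x 29 x 30 mm, bystander; origin at its underside.
- flux_bottle: small bottle, 30 mm across, 68 high, bystander; origin at its underside.
- driver_board: circuit board with heat sink, 44 x 62 x 22 mm, bystander; origin at its underside.
- tape_roll: black tape roll, 63 mm across, 19 high, bystander; origin at its underside.
- attenuator: upright coaxial attenuator, 19 mm across, 52 high, bystander; origin at its underside.

How it is judged (in metres and radians):
On the way, in this order (a step that is already met when the one before it is completed fails the run):
1. the pawl is thrown over, off the rack, and stays there (value of joint pawl above 1.5 rad), for 0.3 s.
2. the load is fully down (value of joint load_column below 0.005 m and value of joint pawl above 1.5 rad), for 0.2 s.
At the end, for the whole second after the job is handed in: pawl thrown off (joint above 1.5 rad), load within 5 mm of fully down, screwdriver released at rest flat on the table top (handle centre and tip below 22 mm), not touching the stand, other loose things where they stood (all of step 2 and height (world z) of screwdriver_handle between 0 and 0.022 m and height (world z) of screwdriver_tip between 0 and 0.022 m and contact force between screwdriver and stand below 0.05 N and linear speed of screwdriver below 0.02 m/s).
It fails at once if the gripper or arm itself touches the pawl or its trip lever (contact force between any of the fingers, the arm and pawl above 0.3 N).
It fails at once if the load is driven down faster than 0.3 m/s (velocity of joint load_column below -0.3 m/s).
It fails at once if a bystander is moved more than 30 mm (distance of any of relay, flux_bottle, driver_board, tape_roll, attenuator from where it was at the start of the episode above 0.03 m).
It also fails if it takes over 54 s, if anything falls off the work surface, if the arm or the gripper's body presses on something with over 40 N, if the wrist force passes 120 N, or if a joint passes its speed limit or range.

## Working session

There is one attempt and no reset: what is moved stays moved. The work goes in short steps, Python scripts to look and compute and a tool call to move; the robot and the scene stay as the last step left them, time stands still between calls to the robot, and variables do not carry over. Pictures are saved under pics/ and viewed, at most 10 in all, crops included, and the job is handed in when it is done.

Besides the shell and the picture viewer there is one more tool, called after "Emit:" by a JSON object that holds its "api" and its "payload", one argument or row to a line. apply_moves: Moves the arm, as the interface text tells. Its arguments: {"type":"object","properties":{"deltas":{"type":"string"},"newtons":{"type":"number"}},"required":["deltas"]}

```bash
mkdir -p pics; cat > h.py <<'E'
from cell import *
import numpy as np, cv2
def cam(n):
    c=camera_info(n); K=np.array(c["K"],float); R=cv2.Rodrigues(np.array(c["rvec"],float))[0]; t=np.array(c["tvec"],float).ravel()
    return K,c["k1"],R,t
def proj(n,P):
    K,k,R,t=cam(n); p=np.atleast_2d(P)@R.T+t; s=p[:,:2]/p[:,2:]; r2=(s**2).sum(1,keepdims=True); s=s*(1+k*r2)
    return s@np.diag([K[0,0],K[1,1]])+K[:2,2]
def ray(n,u,v):
    K,k,R,t=cam(n); d=np.array([(u-K[0,2])/K[0,0],(v-K[1,2])/K[1,1]]); s=d.copy()
    for _ in range(30): s=d/(1+k*(s@s))
    return -R.T@t, R.T@np.array([s[0],s[1],1])
def onz(n,u,v,z):
    o,d=ray(n,u,v); return o+d*(z-o[2])/d[2]
def tri(u1,v1,u2,v2):
    o,d=ray("side",u1,v1);p,e=ray("top",u2,v2)
    A=np.stack([d,-e],1); x=np.linalg.lstsq(A,p-o,rcond=None)[0]
    a=o+d*x[0];b=p+e*x[1]; return (a+b)/2, np.linalg.norm(a-b)
def shot(n,f,crop=None,sc=1):
    im=np.array(get_image(n))[:,:,::-1]
    if crop: x0,y0,x1,y1=crop; im=im[y0:y1,x0:x1]
    if sc!=1: im=cv2.resize(im,None,fx=sc,fy=sc,interpolation=cv2.INTER_CUBIC)
    cv2.imwrite("pics/"+f,im)
E
python3 - <<'E'
from h import *
shot("top","t0.png");shot("side","s0.png")
for n in("top","side"):
    K,k,R,t=cam(n);print(n,K[0,0],k,-R.T@t,R[2])
s=state();print(s)
E
```

```text
top 560.0945433330825 -0.17995559576772868 [ 0.36866077 -0.06274339  1.50251586] [ 0.18010731 -0.0058253  -0.98362972]
side 463.37221922689474 -0.011425407584572712 [1.42045373 0.1742611  0.74360153] [-0.79393221 -0.25281523 -0.55295218]
{'clock': 0.1, 'joint_positions': array([-6.95227122e+01,  7.51114692e+00,  8.53231612e+01,  2.18359901e-04,
        8.72610127e+01, -4.89230013e+00]), 'joint_velocities': array([-0.03622334, -0.15767966, -0.10350338,  0.06958018,  0.02439238,
       -0.0771309 ]), 'tau': array([ 1.72481516e-03, -5.61341822e+01, -4.93096769e+01,  7.71457865e-02,
        2.90920789e-02, -7.61172510e-05]), 'eef_pos': array([ 0.25692226, -0.54164272,  0.21768736]), 'tcp_rot': array([-1.79905045e+02, -8.34654325e-03,  2.53695704e+01]), 'force': array([ 0.64951677,  0.20947946, -0.51482139]), 'wrist_torque': array([-0.03678756, -0.01691595, -0.00759972]), 'grasp_force': 0.0, 'width': 0.09300395982692256}
```

View pics/t0.png

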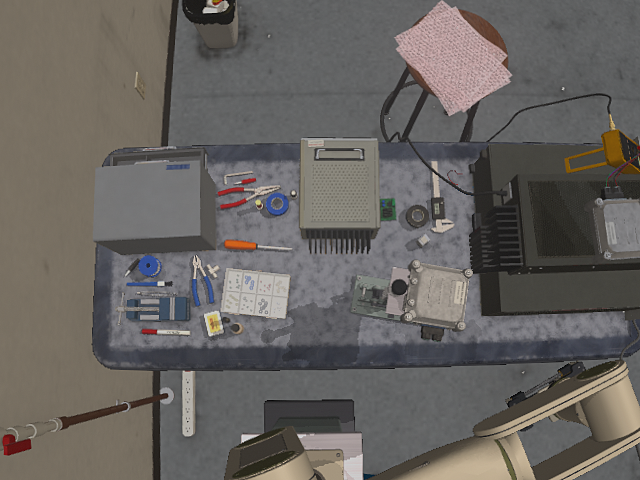

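View pics/s0.png

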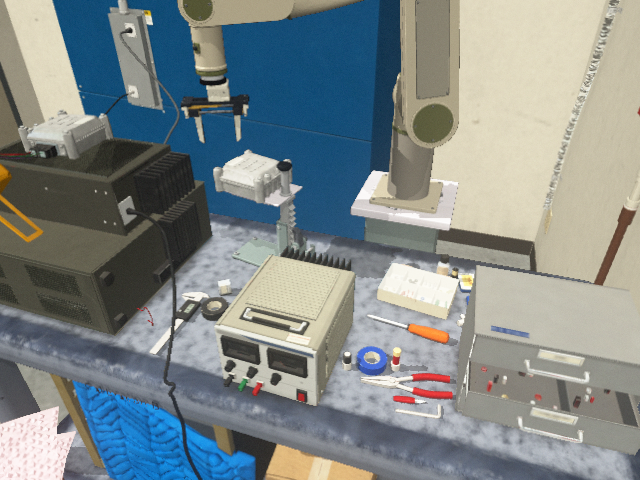

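```bash
python3 - <<'E'
from h import *
print(proj("top",[[0,0,0],[.5,0,0],[.5,.3,0],[.5,-.3,0],[.257,-.542,.219]]),proj("side",[[0.0,0,0],[.5,0,0],[.257,-.542,.219]]))
a=np.array(get_image("top"))[:,:,::-1];b=np.array(get_image("side"))[:,:,::-1]
p=cv2.resize(a[225:350,340:480],None,fx=4,fy=4,interpolation=2)[:500]
q=cv2.resize(b[140:275,205:325],None,fx=4,fy=4,interpolation=2)
w=np.zeros((540,1040,3),np.uint8);w[:p.shape[0],:p.shape[1]]=p;w[:540,560:1040]=q[:540]
cv2.imwrite("pics/z.png",cv2.resize(w,(800,415),interpolation=3))
cv2.imwrite("pics/zt.png",p);cv2.imwrite("pics/zs.png",q)
# screwdriver
for s in [(225,244),(257,246.5),(291,249)]: print(onz("top",*s,.012))
for s in [(449,338),(410,329),(368,317)]: print(onz("side",*s,.012))
K=onz("top",399,287,.30);print(K,tri(286,167,399,287))
E
```

```text
[[301.71382069 490.36212614]
 [299.37551532 300.91819508]
 [188.99345499 302.07927425]
 [410.64328117 298.9841745 ]
 [531.35263441 392.12832001]] [[406.59805889 192.92036397]
 [372.76031325 280.12040793]
 [220.0794082  139.75721719]]
[0.65645227 0.20110172 0.012     ]
[0.64817268 0.11336883 0.012     ]
[0.63987117 0.02100289 0.012     ]
[0.6582621  0.20603441 0.012     ]
[0.65734749 0.12104953 0.012     ]
[0.64902216 0.02353365 0.012     ]
[ 0.50028741 -0.22823334  0.3       ] (array([ 0.50119384, -0.22786616,  0.28281476]), np.float64(0.005723253921422869))
```

View pics/zt.png

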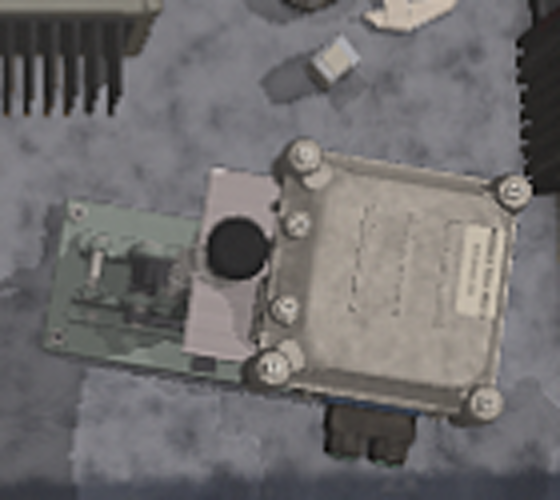

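View pics/zs.png

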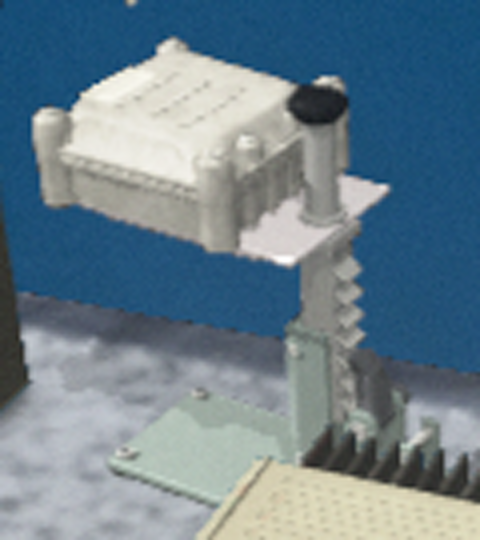

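```bash
cat >> h.py <<'E'
def rot(a): c,s=np.cos(a),np.sin(a); return np.array([[c,-s,0],[s,c,0],[0,0,1]])
def go(p,yaw):
    "needed shift in current tool axes (cm) and turn (rad)"
    s=state(); y=s["tcp_rot"][2]; d=np.array(p)-s["eef_pos"]
    c=np.radians(y); X=np.array([np.cos(c),np.sin(c),0]);Y=np.array([np.sin(c),-np.cos(c),0])
    print("clk %.2f"%s["clock"],"pos",s["eef_pos"].round(4),"yaw %.1f"%y,"world d cm",(d*100).round(1),"tool xyz cm",np.round([100*d@X,100*d@Y,-100*d[2]],2),"turn rad %.3f"%(-np.radians((yaw-y+180)%360-180)),"F",s["force"].round(1),"w %.3f g %.1f"%(s["width"],s["grasp_force"]))
E
python3 - <<'E'
from h import *
from scipy.optimize import least_squares
T=[((-.056,.052,.012-.078),(356.25,275)),((-.056,-.052,-.066),(351.25,312.5))]
S=[((.186,.052,-.066),None)]
def f(q,full=False):
    P=np.array([q[0],q[1],.078]);R=rot(q[2]);r=[]
    for l,u in T: r.append(proj("top",P+R@np.array(l))[0]-u)
    k=P+R@np.array([.032,0,.16+q[3]])
    r.append(proj("top",k)[0]-(399.5,287));r.append(proj("side",k)[0]-(284.5,164.5))
    # base right corners in side: left-far bolt region
    r.append(proj("top",P+R@np.array([.046,-.040,.0]))[0]-(391,315.5))
    return np.concatenate(r)
s=least_squares(f,[.5,-.2,-1.7,.06],loss="soft_l1");q=s.x
print(q,np.degrees(q[2]),s.fun.round(1))
np.save("q.npy",q)
P=np.array([q[0],q[1],.078]);R=rot(q[2])
print("tab",P+R@[.046,-.04,0],"side proj corners",proj("side",np.array([P+R@np.array(l) for l in [(.186,.052,-.066),(.186,-.052,-.066),(.046,-.04,0)]])))
go([.653,.159,.12],85)
E
```

```text
[ 0.5051243  -0.19921706 -1.763645    0.04962116] -101.04941499725294 [ 0.2 -0.2 -1.4  0.4 -0.1  1.2 -0.5 -0.1  0.3 -2. ]
tab [ 0.45704965 -0.2366981   0.078     ] side proj corners [[230.99467687 252.91404371]
 [253.93407774 234.75782492]
 [291.65069461 230.22217939]]
clk 0.20 pos [ 0.257  -0.5418  0.218 ] yaw 25.4 world d cm [39.6 70.1 -9.8] tool xyz cm [ 65.81 -46.35   9.8 ] turn rad -1.041 F [ 0.2 -0.7  0.3] w 0.093 g 0.0
```

Emit:
{"api": "apply_moves", "payload": {
  "deltas": "100 0 0 -4 -0.12;100 0 0 -4 -0.12;100 0 0 -4 -0.12;100 0 0 -4 -0.12;100 0 0 -3 -0.12;100 0 0 0 -0.12;100 0 0 0 -0.12;100 0 0 0 -0.12;100 0 0 0 -0.08"
}}

```text
clock: 0.95
eef_pos: [0.2571, -0.5422, 0.4086]
tcp_rot: [180.0, -0.0, 85.3]
force: [0.3, 0.1, -0.3]
width: 0.0931
grasp_force: 0.0
```

```bash
python3 -c "
from h import *
go([.653,.159,.40],85)"
```

```text
clk 0.95 pos [ 0.2571 -0.5422  0.4086] yaw 85.3 world d cm [39.6 70.1 -0.9] tool xyz cm [73.11 33.75  0.86] turn rad 0.006 F [ 0.3  0.1 -0.3] w 0.093 g 0.0
```

Emit:
{"api": "apply_moves", "payload": {
  "deltas": "100 3.65 1.69 0 0;100 3.65 1.69 0 0;100 3.65 1.69 0 0;100 3.65 1.69 0 0;100 3.65 1.69 0 0;100 3.65 1.69 0 0;100 3.65 1.69 0 0;100 3.65 1.69 0 0;100 3.65 1.69 0 0;100 3.65 1.69 0 0"
}}

```text
clock: 1.78
eef_pos: [0.458, -0.1915, 0.4087]
tcp_rot: [180.0, 0.0, 84.9]
force: [1.3, -0.2, -0.2]
width: 0.0928
grasp_force: 0.0
```

Emit:
{"api": "apply_moves", "payload": {
  "deltas": "100 3.65 1.69 0 0;100 3.65 1.69 0 0;100 3.65 1.69 0 0;100 3.65 1.69 0 0;100 3.65 1.69 0 0;100 3.65 1.69 0 0;100 3.65 1.69 0 0;100 3.65 1.69 0 0;100 3.65 1.69 0 0;100 3.65 1.69 0 0;100 0 0 4 0;100 0 0 4 0"
}}

```text
clock: 2.78
eef_pos: [0.6615, 0.1585, 0.3303]
tcp_rot: [179.6, -0.1, 85.2]
force: [0.1, -0.4, -0.6]
width: 0.0927
grasp_force: 0.0
```

Emit:
{"api": "apply_moves", "payload": {
  "deltas": "100 0 0 4 0;100 0 0 4 0;100 0 0 4 0;100 0 0 4 0;100 0 0 4 0;100 0 0 0 0"
}}

```text
clock: 3.28
eef_pos: [0.6515, 0.1543, 0.1173]
tcp_rot: [-179.1, 0.2, 85.0]
force: [-1.7, 0.4, -1.6]
width: 0.093
grasp_force: 0.0
```

```bash
python3 - <<'E'
from h import *
go([.653,.157,.005],85)
a=np.array(get_image("top"))[:,:,::-1];b=np.array(get_image("side"))[:,:,::-1]
w=np.zeros((400,800,3),np.uint8)
w[:,:400]=cv2.resize(a[180:300,190:310],(400,400),interpolation=2);w[:,400:]=cv2.resize(b[240:400,340:500],(400,400),interpolation=2)
cv2.imwrite("pics/g.png",w)
E
```

```text
clk 3.28 pos [0.6515 0.1543 0.1173] yaw 85.0 world d cm [  0.1   0.3 -11.2] tool xyz cm [ 0.28  0.12 11.23] turn rad -0.001 F [-1.7  0.4 -1.6] w 0.093 g 0.0
```

View pics/g.png

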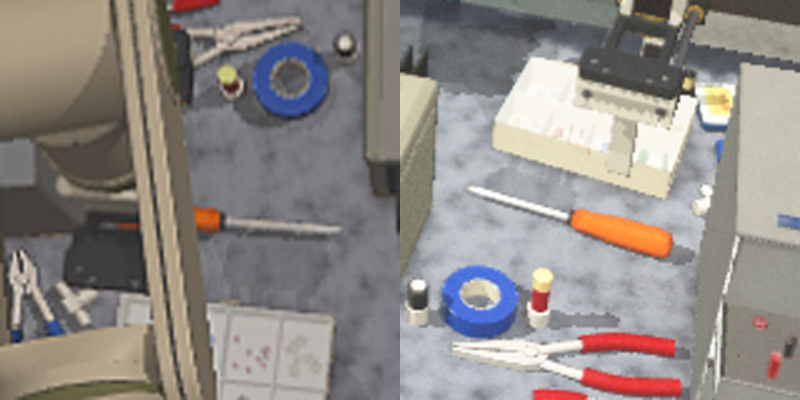

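Emit:
{"api": "apply_moves", "payload": {
  "deltas": "60 0.3 0.1 2 0;60 0 0 2.5 0;60 0 0 2.5 0;60 0 0 2.4 0;60 0 0 1.2 0;60 0 0 0.8 0;60 0 0 0 0"
}}

```text
clock: 3.97
eef_pos: [0.6598, 0.1583, 0.0154]
tcp_rot: [180.0, -0.0, 85.0]
force: [0.2, 0.3, -0.4]
width: 0.0567
grasp_force: 0.0
```

Emit:
{"api": "apply_moves", "payload": {
  "deltas": "60 0 -0.6 0.8 0;60 0 0 0.4 0;60 0 0 0 0;60 0 0 0 0"
}}

```text
clock: 4.3
eef_pos: [0.6535, 0.1589, 0.0033]
tcp_rot: [180.0, -0.0, 85.0]
force: [0.8, -0.1, 0.3]
width: 0.0557
grasp_force: 0.0
```

Emit:
{"api": "apply_moves", "payload": {
  "deltas": "0 0 0 0 0;0 0 0 0 0;0 0 0 0 0;0 0 0 0 0;0 0 0 0 0;0 0 0 0 0;0 0 0 0 0",
  "newtons": 50
}}

```text
clock: 4.88
eef_pos: [0.6534, 0.1588, 0.0028]
tcp_rot: [180.0, -0.0, 85.0]
force: [0.1, -0.3, 0.8]
width: 0.0258
grasp_force: 50.0
```

Emit:
{"api": "apply_moves", "payload": {
  "deltas": "0 0 0 -3 0;0 0 0 -4 0;0 0 0 -4 0;0 0 0 -4 0;0 0 0 -4 0;0 0 0 -3 0;0 0 0 0 0"
}}

```text
clock: 5.47
eef_pos: [0.6569, 0.1594, 0.2326]
tcp_rot: [179.3, -0.2, 85.0]
force: [1.1, 0.3, -0.1]
width: 0.0258
grasp_force: 50.0
```

```bash
cat >> h.py <<'E'
q=np.load("q.npy"); P0=np.array([q[0],q[1],.078]); RS=rot(q[2])
def W(l): return P0+RS@np.array(l,float)
A=30
def hand(tip,ret=0.):
    "TCP world for tip at stand coords (x,y,z abs-height) with blade dir A off +y"
    a=np.radians(A); b=np.array([np.sin(a),np.cos(a),0]); l=np.array([tip[0],tip[1],tip[2]-.078])-(.136+ret)*b
    w=W(l); w[2]-=.009; bw=RS@b; return w, np.degrees(np.arctan2(-bw[1],-bw[0]))
E
python3 - <<'E'
from h import *
for r in (0,.07):
    w,y=hand((.051,-.024,.2),r);print(w,y);go(w,y)
E
```

```text
[ 0.36923126 -0.15535938  0.191     ] 138.95058500274706
clk 5.47 pos [0.6569 0.1594 0.2326] yaw 85.0 world d cm [-28.8 -31.5  -4.2] tool xyz cm [-33.88 -25.89   4.16] turn rad -0.942 F [ 1.1  0.3 -0.1] w 0.026 g 50.0
[ 0.31644121 -0.1093897   0.191     ] 138.95058500274706
clk 5.47 pos [0.6569 0.1594 0.2326] yaw 85.0 world d cm [-34.  -26.9  -4.2] tool xyz cm [-29.77 -31.56   4.16] turn rad -0.942 F [ 1.1  0.3 -0.1] w 0.026 g 50.0
```

Emit:
{"api": "apply_moves", "payload": {
  "deltas": "0 0 0 0 -0.118;0 0 0 0 -0.118;0 0 0 0 -0.118;0 0 0 0 -0.118;0 0 0 0 -0.118;0 0 0 0 -0.118;0 0 0 0 -0.118;0 0 0 0 -0.118"
}}

```text
clock: 6.13
eef_pos: [0.6529, 0.1587, 0.2216]
tcp_rot: [-179.9, -0.0, 139.4]
force: [-0.6, -0.1, -0.9]
width: 0.025
grasp_force: 50.0
```

Emit:
{"api": "apply_moves", "payload": {
  "deltas": "0 0.5 -3.87 0 0;0 0.5 -3.87 0 0;0 0.5 -3.87 0 0;0 0.5 -3.87 0 0;0 0.5 -3.87 0 0;0 0.5 -3.87 0 0;0 0.5 -3.87 0 0;0 0.5 -3.87 0 0;0 0.5 -3.87 0 0;0 0.5 -3.87 0 0;0 0.5 -3.87 0 0;0 0 0 0 0"
}}

```text
clock: 7.13
eef_pos: [0.3287, -0.1305, 0.2222]
tcp_rot: [-179.8, 0.0, 138.7]
force: [-0.3, 0.8, -0.6]
width: 0.0258
grasp_force: 50.0
```

```bash
python3 - <<'E'
from h import *
w,y=hand((.051,-.024,.2),.045);go(w,y);w,y=hand((.051,-.024,.055),.045);go(w,y)
t=state()["eef_pos"];y=np.radians(state()["tcp_rot"][2]);tip=t+[-.136*np.cos(y),-.136*np.sin(y),.009]
print("exp tip",tip,proj("top",tip),proj("side",tip))
a=np.array(get_image("top"))[:,:,::-1];b=np.array(get_image("side"))[:,:,::-1]
w=np.zeros((400,800,3),np.uint8)
w[:,:400]=cv2.resize(a[245:345,320:420],(400,400),interpolation=2);w[:,400:]=cv2.resize(b[150:250,250:350],(400,400),interpolation=2)
cv2.imwrite("pics/g2.png",w)
E
```

```text
clk 7.13 pos [ 0.3287 -0.1305  0.2222] yaw 138.7 world d cm [ 0.7  0.5 -3.1] tool xyz cm [-0.18  0.78  3.12] turn rad -0.004 F [-0.3  0.8 -0.6] w 0.026 g 50.0
clk 7.13 pos [ 0.3287 -0.1305  0.2222] yaw 138.7 world d cm [  0.7   0.5 -17.6] tool xyz cm [-0.18  0.78 17.62] turn rad -0.004 F [-0.3  0.8 -0.6] w 0.026 g 50.0
exp tip [ 0.43091597 -0.22024123  0.23115334] [[392.5246489  320.84159103]] [[299.19783841 174.84632779]]
```

View pics/g2.png

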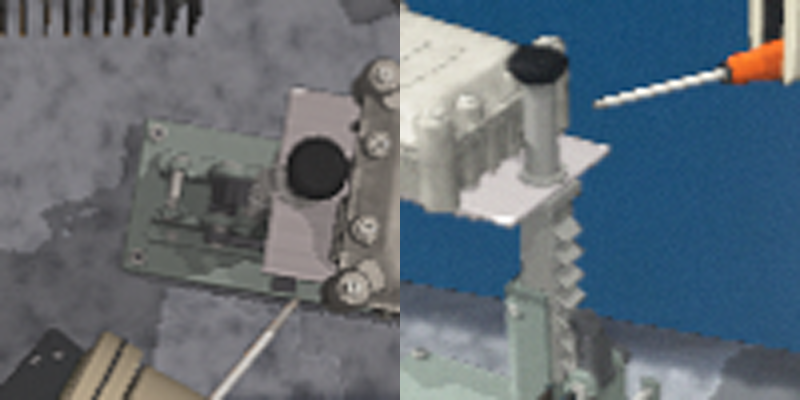

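Emit:
{"api": "apply_moves", "payload": {
  "deltas": "0 0 0.8 0 0;0 0 0 3.5 0;0 0 0 3.5 0;0 0 0 3.5 0;0 0 0 3.5 0;0 0 0 2.5 0;0 0 0 1.2 0;0 0 0 0 0;0 0 0 0 0"
}}

```text
clock: 7.98
eef_pos: [0.338, -0.1189, 0.045]
tcp_rot: [-180.0, -0.2, 139.2]
force: [-0.1, -0.2, -0.7]
width: 0.0258
grasp_force: 50.0
```

```bash
python3 - <<'E'
from h import *
w,y=hand((.051,-.024,.055),.0);go(w,y)
t=state()["eef_pos"];y=np.radians(state()["tcp_rot"][2]);tip=t+[-.136*np.cos(y),-.136*np.sin(y),.009]
print("tip stand",RS.T@(tip-P0))
E
```

```text
clk 7.98 pos [ 0.338  -0.1189  0.045 ] yaw 139.2 world d cm [ 3.1 -3.6  0.1] tool xyz cm [-4.75 -0.72 -0.1 ] turn rad 0.004 F [-0.1 -0.2 -0.7] w 0.026 g 50.0
tip stand [ 0.02070943 -0.06136497 -0.0239781 ]
```

Emit:
{"api": "apply_moves", "payload": {
  "deltas": "0 0 -0.6 0 0;0 -1.1 0 0 0;0 -1.1 0 0 0;0 -1.1 0 0 0;0 -1.1 0 0 0;0 0 0 0 0;0 0 0 0 0"
}}

```text
clock: 8.57
eef_pos: [0.3681, -0.1546, 0.047]
tcp_rot: [180.0, 0.1, 139.0]
force: [-0.8, 1.4, -1.3]
width: 0.0256
grasp_force: 50.0
```

```bash
python3 - <<'E'
from h import *
w,y=hand((.051,-.024,.055),.0);go(w,y)
t=state()["eef_pos"];y=np.radians(state()["tcp_rot"][2]);tip=t+[-.136*np.cos(y),-.136*np.sin(y),.009]
print("tip stand",RS.T@(tip-P0),proj("top",tip),proj("side",tip))
print(RS[:,:2])
a=np.array(get_image("top"))[:,:,::-1];b=np.array(get_image("side"))[:,:,::-1]
w=np.zeros((480,800,3),np.uint8)
w[:,:400]=cv2.resize(a[285:345,360:410],(400,480),interpolation=2);w[:,400:]=cv2.resize(b[190:250,265:315],(400,480),interpolation=2)
cv2.imwrite("pics/g3.png",w)
E
```

```text
clk 8.57 pos [ 0.3681 -0.1546  0.047 ] yaw 139.0 world d cm [ 0.1 -0.1 -0.1] tool xyz cm [-0.13  0.01  0.1 ] turn rad 0.002 F [-0.8  1.4 -1.3] w 0.026 g 50.0
tip stand [ 0.05023478 -0.02510915 -0.0220437 ] [[392.81249529 308.69404267]] [[287.62234757 239.35931259]]
[[-0.19165553  0.98146225]
 [-0.98146225 -0.19165553]
 [ 0.          0.        ]]
```

View pics/g3.png

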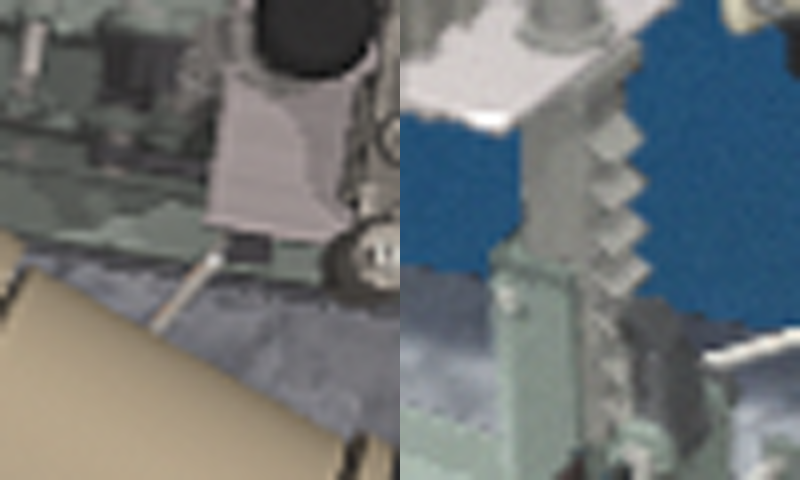

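Emit:
{"api": "apply_moves", "payload": {
  "deltas": "0 -0.25 -0.43 0 0;0 0 0 -0.7 0;0 0 0 -0.7 0;0 0 0 -0.6 0;0 0 0 -0.6 0;0 0.08 0.14 -0.7 0;0 0.08 0.14 -0.7 0;0 0.11 0.18 -0.4 0;0 0.11 0.18 -0.4 0;0 0.19 0.33 -0.5 0;0 0.19 0.33 -0.4 0;0 0 0 0 0"
}}

```text
clock: 9.67
eef_pos: [0.3696, -0.1436, 0.1035]
tcp_rot: [180.0, 0.1, 139.1]
force: [0.3, -0.2, -0.6]
width: 0.0256
grasp_force: 50.0
```

```bash
python3 - <<'E'
from h import *
w,y=hand((.051,-.024,.055),.0);go(w,y)
t=state()["eef_pos"];y=np.radians(state()["tcp_rot"][2]);tip=t+[-.136*np.cos(y),-.136*np.sin(y),.009]
print("tip stand",RS.T@(tip-P0),proj("top",tip),proj("side",tip))
a=np.array(get_image("top"))[:,:,::-1];b=np.array(get_image("side"))[:,:,::-1]
w=np.zeros((480,800,3),np.uint8)
w[:,:400]=cv2.resize(a[265:345,340:407],(400,480),interpolation=2);w[:,400:]=cv2.resize(b[190:250,270:320],(400,480),interpolation=2)
cv2.imwrite("pics/g4.png",w)
E
```

```text
clk 9.67 pos [ 0.3696 -0.1436  0.1035] yaw 139.1 world d cm [-0.  -1.2 -5.8] tool xyz cm [-0.74 -0.91  5.75] turn rad 0.002 F [ 0.3 -0.2 -0.6] w 0.026 g 50.0
tip stand [ 0.0391585  -0.02572381  0.03450974] [[391.17579069 306.51177182]] [[290.37521222 222.29589521]]
```

View pics/g4.png

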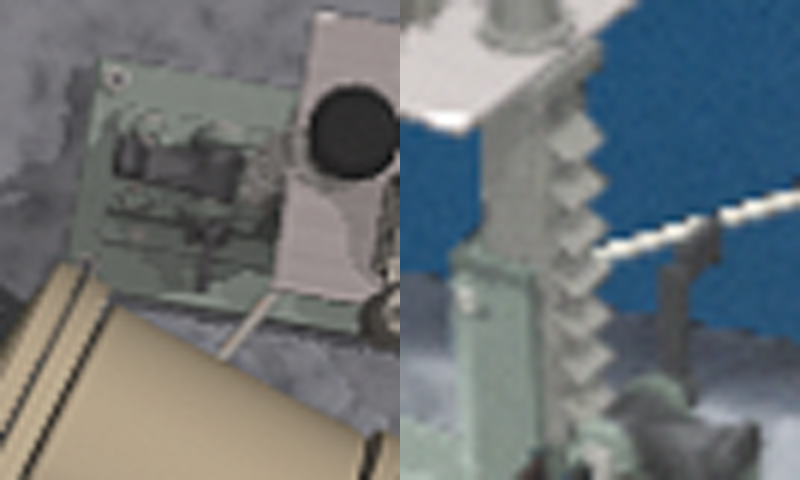

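Emit:
{"api": "apply_moves", "payload": {
  "deltas": "0 1 0 0 0;0 1.5 0 0 0;0 1.5 0 0 0;0 0 0 0 0;0 0 0 -3.5 0;0 0 0 -3.5 0;0 0 0 -3.5 0;0 0 0 0 0;0 -0.68 3.5 0 0;0 -0.68 3.5 0 0;0 -0.68 3.5 0 0;0 -0.68 3.5 0 0"
}}

```text
clock: 10.77
eef_pos: [0.4529, -0.0292, 0.2073]
tcp_rot: [180.0, 0.1, 139.0]
force: [0.8, -0.9, -0.0]
width: 0.0255
grasp_force: 50.0
```

Emit:
{"api": "apply_moves", "payload": {
  "deltas": "0 0 0 0 0;0 0 0 3 0;0 0 0 4 0;0 0 0 4 0;0 0 0 3.5 0;0 0 0 2.5 0;0 0 0 1.2 0;0 0 0 0 0;0 0 0 0 0"
}}

```text
clock: 11.52
eef_pos: [0.4505, -0.0301, 0.0249]
tcp_rot: [-179.9, -0.1, 139.0]
force: [0.3, -0.1, -0.2]
width: 0.0258
grasp_force: 50.0
```

```bash
python3 -c "
from h import *
go([.45,-.03,.004],139)"
```

```text
clk 11.52 pos [ 0.4505 -0.0301  0.0249] yaw 139.0 world d cm [-0.1  0.  -2.1] tool xyz cm [ 0.05 -0.02  2.09] turn rad 0.001 F [ 0.3 -0.1 -0.2] w 0.026 g 50.0
```

Lower, release, and rise.

Emit:
{"api": "apply_moves", "payload": {
  "deltas": "0 0 0 1 0;0 0 0 0.7 0;0 0 0 0.4 0;0 0 0 0 0;0 0 0 0 0;30 0 0 0 0;50 0 0 0 0;50 0 0 0 0;50 0 0 0 0"
}}

```text
clock: 12.27
eef_pos: [0.4515, -0.03, 0.005]
tcp_rot: [180.0, 0.0, 139.0]
force: [0.3, -0.3, 0.1]
width: 0.0431
grasp_force: 0.0
```

Emit:
{"api": "apply_moves", "payload": {
  "deltas": "50 0 0 -1.5 0;50 0 0 -3 0;50 0 0 -4 0;50 0 0 -4 0;0 0 0 -4 0;0 0 0 -4 0;0 0 0 -4 0;0 0 0 -4 0;0 0 0 -4 0;0 0 0 -2 0;0 0 0 0 0"
}}

```text
clock: 13.18
eef_pos: [0.4531, -0.0303, 0.3562]
tcp_rot: [179.7, 0.5, 139.0]
force: [0.7, 0.4, 0.8]
width: 0.0044
grasp_force: 0.0
```

```bash
python3 - <<'E'
from h import *
k=W((.032,0,.16+q[3]));print("knob",k,"h",q[3]);go(k+[0,0,.04],139)
a=np.array(get_image("top"))[:,:,::-1];b=np.array(get_image("side"))[:,:,::-1]
w=np.zeros((400,800,3),np.uint8)
w[:,:400]=cv2.resize(a[230:350,290:410],(400,400),interpolation=2);w[:,400:]=cv2.resize(b[120:320,220:420],(400,400),interpolation=2)
cv2.imwrite("pics/g5.png",w)
E
```

```text
knob [ 0.49899132 -0.23062385  0.28762116] h 0.04962115668360247
clk 13.18 pos [ 0.4531 -0.0303  0.3562] yaw 139.0 world d cm [  4.6 -20.   -2.9] tool xyz cm [-16.6  -12.12   2.86] turn rad 0.001 F [0.7 0.4 0.8] w 0.004 g 0.0
```

View pics/g5.png

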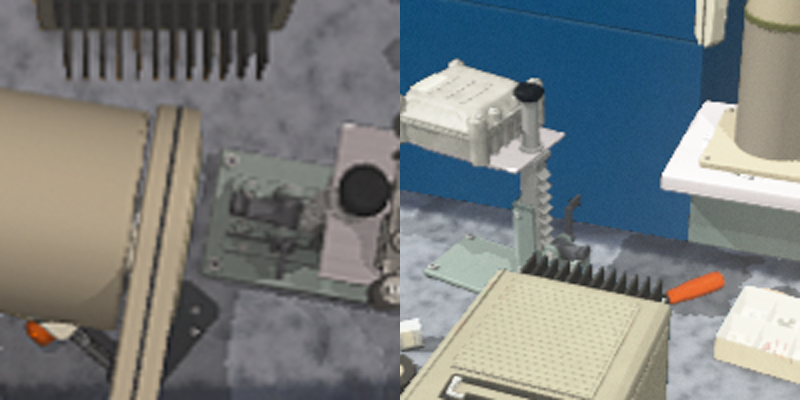

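Emit:
{"api": "apply_moves", "payload": {
  "deltas": "0 -2.77 -2.02 0 0;0 -2.77 -2.02 0 0;0 -2.77 -2.02 0 0;0 -2.77 -2.02 0 0;0 -2.77 -2.02 0 0;0 -2.77 -2.02 0 0;0 0 0 2 0;0 0 0 2 0;0 0 0 0.5 0;0 0 0 0 0"
}}

```text
clock: 14.12
eef_pos: [0.4955, -0.2296, 0.3005]
tcp_rot: [-179.9, -0.4, 139.0]
force: [0.7, -0.0, -0.2]
width: 0.0005
grasp_force: 0.0
```

```bash
python3 -c "
from h import *
go(W((.032,0,.16)),139)"
```

```text
clk 14.12 pos [ 0.4955 -0.2296  0.3005] yaw 139.0 world d cm [ 0.3 -0.1 -6.3] tool xyz cm [-0.33  0.15  6.25] turn rad 0.001 F [ 0.7 -0.  -0.2] w 0.001 g 0.0
```

Emit:
{"api": "apply_moves", "payload": {
  "deltas": "0 -0.2 0.1 0.5 0;0 0 0 0.5 0;0 0 0 0.5 0;0 0 0 0.5 0;0 0 0 0.5 0;0 0 0 0.5 0;0 0 0 0.5 0;0 0 0 0.5 0;0 0 0 0.5 0;0 0 0 0.5 0;0 0 0 0 0;0 0 0 0 0"
}}

```text
clock: 15.12
eef_pos: [0.4985, -0.2309, 0.2533]
tcp_rot: [-179.9, -0.2, 139.0]
force: [0.8, -0.2, -0.3]
width: 0.0006
grasp_force: 0.0
```

Emit:
{"api": "apply_moves", "payload": {
  "deltas": "0 0 0 0.4 0;0 0 0 0.4 0;0 0 0 0.4 0"
}}

```text
clock: 15.37
eef_pos: [0.4989, -0.2311, 0.2423]
tcp_rot: [-180.0, -0.0, 139.0]
force: [-3.2, 0.5, 5.2]
width: 0.0001
grasp_force: 2.3
```

Emit:
{"api": "apply_moves", "payload": {
  "deltas": "0 0 0 0.2 0;0 0 0 0.2 0;0 0 0 0.1 0;0 0 0 0 0"
}}

```text
clock: 15.7
eef_pos: [0.4992, -0.2311, 0.2379]
tcp_rot: [-180.0, -0.0, 139.0]
force: [-3.5, 0.3, 4.8]
width: 0.0004
grasp_force: 2.8
```

Emit:
{"api": "apply_moves", "payload": {
  "deltas": "0 0 0 0.1 0;0 0 0 0.1 0;0 0 0 0 0;0 0 0 0 0;0 0 0 0 0"
}}

```text
clock: 16.12
eef_pos: [0.4993, -0.2312, 0.2377]
tcp_rot: [-180.0, 0.1, 139.0]
force: [-9.1, 2.8, 15.5]
width: 0.0007
grasp_force: 8.0
```

Stopped at its end (force rises, z steady). Retreat and check.

Emit:
{"api": "apply_moves", "payload": {
  "deltas": "0 0 0 -0.5 0;0 0 0 -2 0;0 0 0 -4 0;0 0 0 -4 0;0 0 0 -4 0;0 4 0 0 0;0 4 0 0 0;0 4 0 0 0;0 4 0 0 0;0 0 0 0 0;0 0 0 0 0"
}}

```text
clock: 17.03
eef_pos: [0.3781, -0.1253, 0.3813]
tcp_rot: [179.9, 0.2, 139.1]
force: [-0.7, -0.1, 0.5]
width: 0.0006
grasp_force: 0.0
```

```bash
python3 - <<'E'
from h import *
for h in(0,.05): print(proj("side",W((.032,0,.16+h))),proj("top",W((.032,0,.16+h))))
a=np.array(get_image("top"))[:,:,::-1];b=np.array(get_image("side"))[:,:,::-1]
w=np.zeros((400,800,3),np.uint8)
w[:,:400]=cv2.resize(a[185:345,280:440],(400,400),interpolation=2);w[:,400:]=cv2.resize(b[140:340,200:400],(400,400),interpolation=2)
cv2.imwrite("pics/g6.png",w)
E
```

```text
[[284.9478557  183.42516108]] [[396.44527364 290.58506768]]
[[283.94949385 164.2555957 ]] [[399.37876417 288.18075502]]
```

View pics/g6.png

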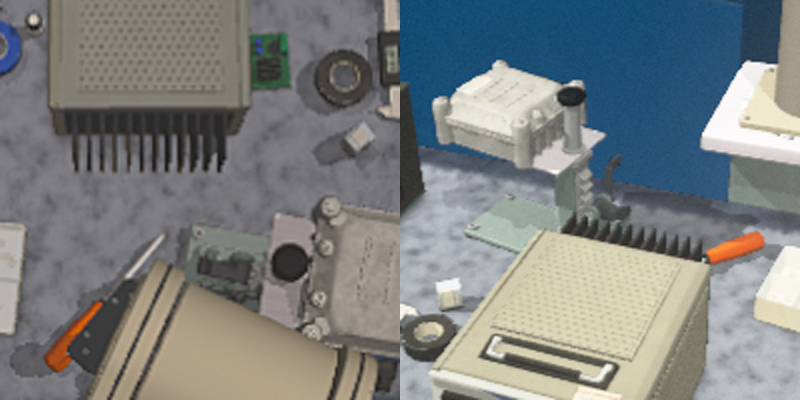

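```bash
python3 -c "
from cell import *
print(finish_job())"
```

```text
the job is handed in; nothing more can be done
None
```

I handed the job in at about 17 s of the 54 s allowed; I was given no verdict back, but the last pictures show the pawl thrown off, the load fully home and the screwdriver flat on the table, clear of the stand.

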